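Pack out a glue press and hold the wedge down

ROBOT

A 6-joint arm with a two-finger parallel gripper is mounted at the origin on a cart in front of the work surface, level with it; the furniture and walls round the work are solid. World frame = base frame: x ahead of the robot, y to its left, z up, the work surface at z = 0. Lengths are in mm, angles in rad, forces in N, time in s.
With the tool pointing down it reaches from about 400 to 825 mm from the base axis. Payload 7 kg.
Tool frame: the origin (TCP) lies at the very end of the fingers, on their centre line; the grasp point (between the pads) lies 19 mm behind it; z points along the fingers, y is the line along which they close (so a half turn about z gives the same grasp; the last joint's range is limited). The gripper opens to 88 mm and grips with 3 to 60 N. Pads are 19 mm wide; open, the fingers measure 130 mm over their backs; the gripper's body (78 mm by 193 mm) begins 47 mm behind the grasp point.
Start: joints at [1.406, 0.359, 0.012, 0, -1.224, -0.288], TCP at [295.307, 606.95, 204.061] pointing down, gripper open.
Joint ranges: [-3.07, 3.07], [-1.43, 2.12], [-1.02, 1.25], [-3.03, 1.67], [-3.05, -0], [-3.03, 3.03]. Speed limits (rad/s): [2.39, 2.39, 3.01, 3.14, 3.14, 3.14].

INTERFACE

Orientations are given as a unit quaternion [x, y, z, w].
In Python, from plant import bot gives the robot as it stands. Calls block until the motion is done:
- bot.move_ptp(position, orientation): joint-space move of the TCP to a pose.
- bot.line_to(position, velocity=150, ori=None): straight line of the TCP; ori=None keeps the orientation; velocity is the mean speed in mm/s.
- bot.move_joints(angles): joint-space move.
- bot.move_gripper(opening, force=None): finger opening in mm; force is the grip in N (None keeps the last); returns when the fingers have stopped.
- bot.pause(seconds).
- bot.solve_ik(position, orientation): joint angles nearest the present ones, or None.
- bot.read_state(): the state.
- bot.camera(name): name is "scene" or "top" or "wrist"; returns the picture (480x640x3 uint8, red, green, blue); there is no depth.
- bot.get_calibration(name): a dict with "fx", "fy", "cx", "cy" (pixels), "view" (4x4, takes a point from world to camera coordinates); the wrist camera has in their place "T_tool_cam" (4x4, takes a point from camera to tool coordinates, whose origin is the TCP and whose axes are the flange's). Camera axes: x right, y up, looking along -z (the intrinsics and any distortion apply to the point x, -y, -z); pixel columns grow to the right and rows downward; lengths in mm; the calibration is good to about 2 mm. A picture is of the moment at which its call begins: read the wrist's pose just before it. get_calibration takes no time and is no camera call.
A pose or a line that the arm cannot do raises bot.Unreachable and nothing moves.
- bot.close_job(): hands the job in; it is judged then, once.
The state is a dict: "t": time; "joint_pos": joint angles; "qvel": joint speeds; "tau": joint torques, N m; "tcp_pos": TCP position; "eef_rot": TCP orientation; "contact_force": force on the tool from outside, world axes, zero at the start; "moment": the same for the moment, N m; "width": finger opening in mm; "finger_force": force on a finger pad.
Only numpy, scipy, OpenCV 4.12 (cv2) and the standard library are available. Lean on these libraries where they do the work, as an engineer would, in place of code of your own. Each camera call takes 0.05 s, during which the arm holds its last target. There are 200 camera calls.

TASK

Two freshly glued wooden pattern halves stand in the little press, but the joint is still open. Stand as many aluminium packers upright on the board between the steel pad of the sliding jaw and the grey stop block as it takes for the wooden wedge to bite, then push the wedge down, thin end first and its flat side kept hard against the packers, until you feel it tighten and the joint is squeezed shut: the wedge must be well in but not down on the board. Finish still gripping the wedge in its tightened place while the glue grabs; leave packers you do not need in their block, and the glue bottle and the pencil where they are.

Things in the scene. Friction and masses are not known exactly. Their poses are not given: they have to be found in the camera images.
- glue_press: Glue press on the bench, fixed: a light plywood board, 270 x 222 x 18 mm, with a dark wooden fence (its +y side), a dark wooden jaw that slides on two steel rods, and a grey stop block (-y side). The rods lie at x = -100 and +100 mm, 30 mm above the board. No part is higher than 65 mm above the board. Origin on the bench under point bed, same axes.
- bed (a point): Point on the board's upper face. x runs along fence and jaw, y points to the fence, z up. Along y: the fence's face is at +82 mm, then two halves of 22 mm each, then the jaw; once the jaw has shut the joint, its steel pad's face lies at y = 0. Packers and wedge go on the board between that pad and the stop block (negative y), centred on x = 0, flat to the pad.
- jaw (a joint): How far the sliding jaw has moved towards the fence, in m: 0 fully open, 0.010 when the joint between the halves is shut. It slides easily (about 1 N) when the packers or the wedge are pushed against it and stays where it is left; it starts at 0.0045 to 0.0075.
- jaw_face (a point): Middle of the face of the jaw's dark steel pad, 30 mm above the board, axes as the bed's. The pad is 42 mm wide (x), 63 mm tall, and stands 16 mm out from the wooden jaw (230 mm long, 59 mm tall) towards the stop block, so fingers can pass beside pad and stop block while holding a 50 mm wide packer.
- stop_face (a point): Grey stop block: middle of the face that looks at the jaw pad, 30 mm above the board; axes as the bed's. The block is 42 mm wide (x), 60 mm tall, its upper edge on this side rounded to 5 mm radius. It does not move, but is bolted at a different y each time, -25.5 to -39 mm. Its foot, 122 mm wide, 10 mm tall, starts 8 mm behind the face; bolts on it at x = +-47 mm reach 23 mm up.
- half_a: Pattern half next to the fence: a plain light wooden strip standing on edge, 160 mm long (x), 22 mm thick (y), 50 mm tall, loose. Origin at the centre of its underside, on the board.
- half_b: The like pattern half next to the jaw, at the start about a millimetre from half_a, and the jaw a few millimetres from it. Origin at the centre of its underside.
- packer_block: Wooden block on the bench, fixed, 42 mm wide (x) and 146 mm long (y), with three slots for the packers, 21 mm apart along y, and a pocket for the wedge towards -y. The slot floors are 8 mm above the bench, the ribs 34 mm tall. Origin on the bench, under the slot of packer_1.
- packer_1_center (a point): One of three alike flat aluminium packers: 50 mm wide (its x), 9 mm thick (y), 62 mm tall (z), 75 g. It starts upright in a slot of the packer block, its lower 26 mm between the ribs, and lifts straight out; grip it by its two narrow edges (50 mm apart), which overhang the block by 4 mm each side. In the press it stands the same way round. This point is its centre, 31 mm up.
- packer_2_center (a point): The like packer in the middle slot; its centre, 31 mm up.
- packer_3_center (a point): The like packer in the slot farthest from the wedge; its centre, 31 mm up.
- wedge_grip (a point): Light wooden wedge, 50 mm wide (x), 105 mm tall (z), 90 g, standing thin end down in the packer block's pocket, its lower 26 mm inside. This point is in its middle, 80 mm above the thin end and 15 mm behind the flat side: a place to grip it across its two parallel sides, 50 mm apart. In block and press it stands the same way round, flat side to +y.
- wedge_tip (a point): Middle of the wedge's thin lower end, 3 mm behind the flat side; axes as wedge_grip. The +y side is flat and upright, the -y side slopes: 6 mm thick (y) at the lower end, 39.6 mm at the upper end, 0.32 mm more per mm of height. In the press the slope meets the stop block's rounded upper edge, about 56 mm above the board. The wood is waxed (friction about 0.3). Well in: tip under 42 mm above the board.
- glue_bottle: Brown glue bottle, 33 x 50 x 126 mm, standing on the bench near the robot; leave alone. Origin under it.
- pencil: Red pencil lying near the robot; leave alone. Origin at its middle.
Things that resemble listed ones, but are neither listed nor needed, are in the scene too. Leave any orange, pink or purple look-alike of the part that bears packer_2_center alone.

How it is judged:
By the outcome, as a careful person would: the job done as asked, in the order asked, and still so for the second after the job is handed in, while the arm keeps its last pose, push and grip.
It also fails if it takes over 64 s, if anything falls off the work surface, if the arm or the gripper's body presses on something with over 40 N, if the wrist force passes 120 N, or if a joint passes its speed limit or range.

## Working session

There is one attempt and no reset: what is moved stays moved. The work goes in short steps, each a Python script; the robot and the scene stay as the last script left them, time stands still between calls to the robot, and variables do not carry over. Pictures are saved under pics/ and viewed, at most 10 in all, crops included, and the job is handed in when it is done.

```bash
ls; mkdir -p pics; python3 - <<'E'
from plant import bot
import cv2,numpy as np
np.set_printoptions(precision=4,suppress=True)
for n in ["scene","top","wrist"]:
    im=bot.camera(n); cv2.imwrite(f"pics/{n}0.png",im[:,:,::-1])
    print(n,bot.get_calibration(n))
s=bot.read_state();print(s)
E
```

```text
pics
scene {'fx': 623.9464422172022, 'fy': 623.9464422172022, 'cx': 321.95550826715504, 'cy': 239.9108406075134, 'view': array([[   0.6917,   -0.7221,   -0.0114, -392.4458],
       [   0.3864,    0.3567,    0.8506, -250.1935],
       [  -0.6101,   -0.5927,    0.5258, -950.667 ],
       [   0.    ,    0.    ,    0.    ,    1.    ]])}
top {'fx': 593.6818060892463, 'fy': 593.6818060892463, 'cx': 306.95547164484674, 'cy': 244.4452738349392, 'view': array([[    0.0145,    -0.9997,     0.0182,   -52.6613],
       [    0.9947,     0.0163,     0.1019,  -526.303 ],
       [   -0.1022,     0.0166,     0.9946, -1178.2818],
       [    0.    ,     0.    ,     0.    ,     1.    ]])}
wrist {'fx': 405.3778618731795, 'fy': 405.3778618731795, 'cx': 317.19225069181937, 'cy': 236.60148133622667, 'T_tool_cam': array([[  -0.0016,    0.9697,    0.2442,   65.1069],
       [   1.    ,    0.0014,    0.0011,    0.251 ],
       [   0.0008,    0.2442,   -0.9697, -180.526 ],
       [   0.    ,    0.    ,    0.    ,    1.    ]])}
{'t': 0.15, 'joint_pos': array([ 1.4061,  0.3592,  0.0113, -0.0003, -1.2241, -0.2881]), 'qvel': array([-0.0022, -0.002 ,  0.0013,  0.002 ,  0.0021,  0.0001]), 'tau': array([ -0.0014, -58.3273,  29.3291,   7.0012,   0.0088,  -0.0001]), 'tcp_pos': array([295.1432, 606.6222, 203.3351]), 'eef_rot': array([ 0.9745, -0.2245, -0.0001,  0.0006]), 'contact_force': array([0.1357, 0.2997, 1.14  ]), 'moment': array([-0.0062,  0.0176,  0.0391]), 'finger_force': 0.0, 'width': 87.60025949446525}
```

View pics/top0.png

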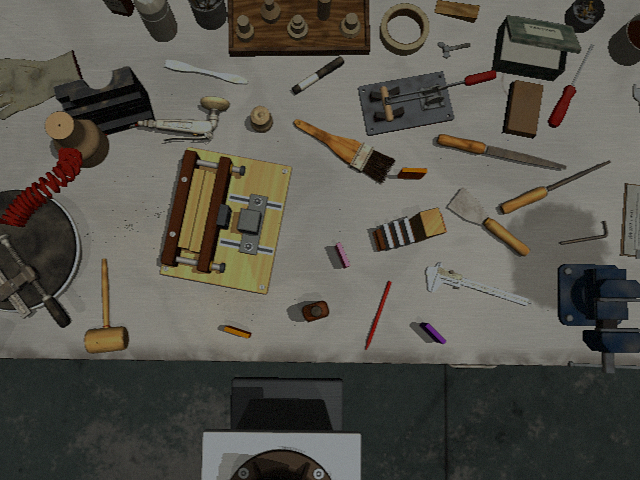

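View pics/scene0.png

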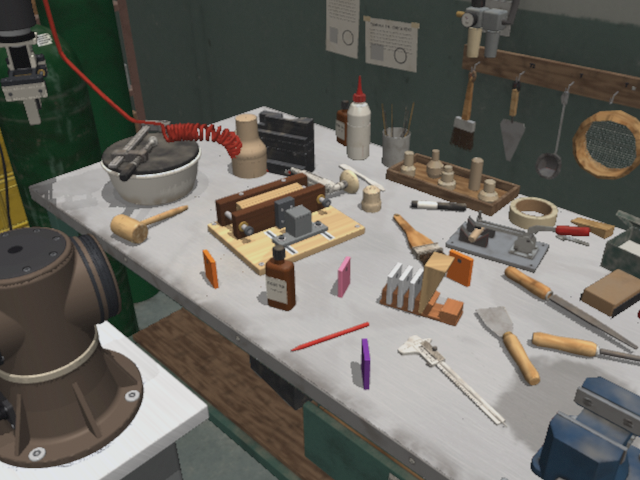

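Both pictures show the press at top-pixel (228,222), with its stop block at (250,220). The packer block is at (410,228), with three grey packers at (382/394/406, ~234) and the wedge at (432,222).

Things that could be taken for a packer:
- orange at scene (210,268)
- orange at scene (459,267)
- pink at scene (344,277)
- purple at scene (366,363)

The real ones are the three grey aluminium plates in the block, at scene (390–415,285). I'll take close wrist views next.

```bash
cat > h.py <<'E'
from plant import bot
import cv2,numpy as np
from scipy.spatial.transform import Rotation as R
np.set_printoptions(precision=3,suppress=True)
def quat(a):  # tool down, tool x axis at world angle a (deg)
    a=np.radians(a); return R.from_matrix(np.c_[[np.cos(a),np.sin(a),0],[np.sin(a),-np.cos(a),0],[0,0,-1]]).as_quat()
def camT(name,s=None):   # K, camera->world 4x4
    c=bot.get_calibration(name)
    if name=="wrist":
        T=np.eye(4);T[:3,:3]=R.from_quat(s["eef_rot"]).as_matrix();T[:3,3]=s["tcp_pos"];T=T@c["T_tool_cam"]
    else: T=np.linalg.inv(c["view"])
    return c,T
def proj(P,c,T):
    p=(np.asarray(P,float)-T[:3,3])@T[:3,:3]
    return np.c_[c["cx"]+c["fx"]*p[:,0]/-p[:,2], c["cy"]+c["fy"]*(-p[:,1])/-p[:,2]]
def ray(px,z,c,T):
    px=np.atleast_2d(px).astype(float)
    d=np.c_[(px[:,0]-c["cx"])/c["fx"],-(px[:,1]-c["cy"])/c["fy"],-np.ones(len(px))]@T[:3,:3].T
    return T[:3,3]+d*((z-T[2,3])/d[:,2])[:,None]
def snap(fn):
    s=bot.read_state(); im=bot.camera("wrist"); cv2.imwrite(fn,im[:,:,::-1])
    np.savez(fn+".npz",eef_rot=s["eef_rot"],tcp_pos=s["tcp_pos"]); return s
E
python3 - <<'E'
from h import *
c,T=camT("top")
print(ray([[250,210],[223,217]],80,c,T))
print(ray([[382,237],[394,234],[406,231]],70,c,T), ray([[432,222]],113,c,T))
for n,p in (("press",[545,175,130]),("block",[495,-120,130])):
    for a in (80,-100,106,-74): 
        q=bot.solve_ik(p,quat(a)); print(n,a,q)
E
```

```text
[[587.337  68.376  80.   ]
 [572.652 120.488  80.   ]]
[[ 539.796 -191.131   70.   ]
 [ 546.13  -214.786   70.   ]
 [ 552.475 -238.484   70.   ]] [[ 565.019 -280.137  113.   ]]
press 80 [ 0.652  0.251 -0.321  0.    -0.999  2.315]
press -100 [ 0.652  0.251 -0.321  0.    -0.999 -0.827]
press 106 [ 0.652  0.251 -0.321  0.    -0.999  2.768]
press -74 [ 0.652  0.251 -0.321  0.    -0.999 -0.373]
block 80 [ 0.148  0.15  -0.453  0.    -0.967  2.819]
block -100 [ 0.148  0.15  -0.453  0.    -0.967 -0.323]
block 106 [ 0.148  0.15  -0.453  0.    -0.967 -3.011]
block -74 [ 0.148  0.15  -0.453  0.    -0.967  0.131]
```

```bash
python3 - <<'E'
from h import *
bot.move_ptp([591,159,150],quat(-100)); bot.pause(.3); snap("pics/press.png")
bot.move_ptp([528,-152,150],quat(-74)); bot.pause(.3); snap("pics/block.png")
print(bot.read_state()["t"])
E
```

```text
4.0083
```

View pics/press.png

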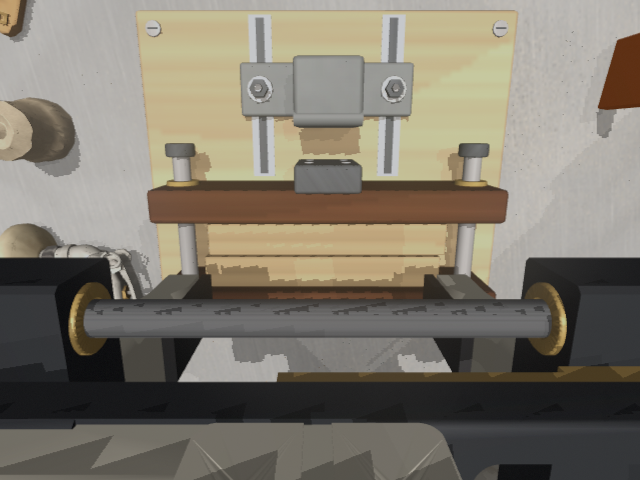

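View pics/block.png

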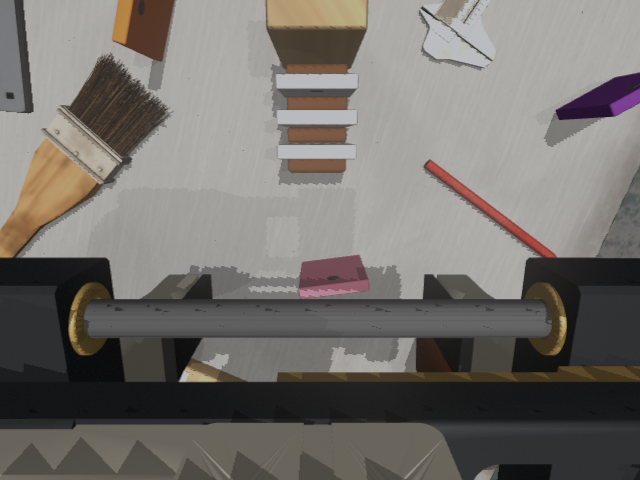

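The press view shows the stop top at (293–363, 57–126), the pad top at (296–361, 162–192) and the rods at about (182,…)/(473,…). The block view shows three grey packers at rows ~80, 117 and 151, columns 277–357, with the wedge above them at (267–367, 0–65). Next I'll view enlarged crops of each.

```bash
python3 - <<'E'
import cv2
a=cv2.imread("pics/press.png")[40:205,270:390];cv2.imwrite("pics/pc.png",cv2.resize(a,None,fx=3.6,fy=3.6,interpolation=cv2.INTER_CUBIC))
a=cv2.imread("pics/block.png")[0:180,255:380];cv2.imwrite("pics/bc.png",cv2.resize(a,None,fx=3.3,fy=3.3,interpolation=cv2.INTER_CUBIC))
E
```

```text
(no output)
```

View pics/pc.png

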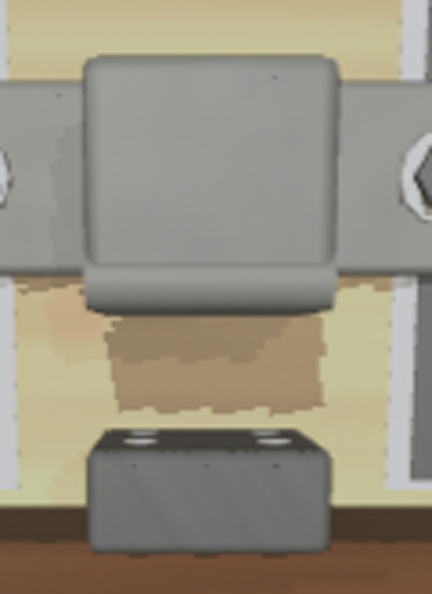

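View pics/bc.png

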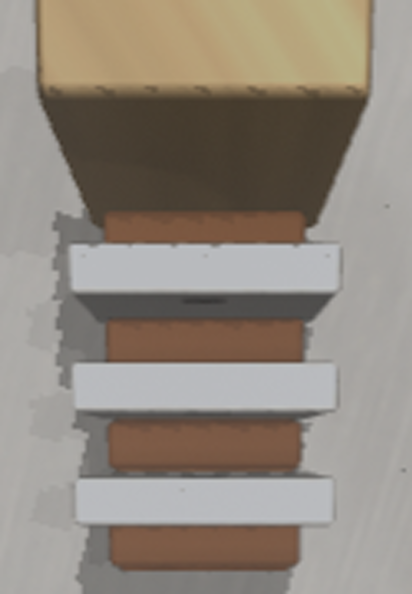

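```bash
python3 - <<'E'
from h import *
def ld(f):
    d=np.load(f+".npz"); return camT("wrist",d)
c,T=ld("pics/press.png")
ang=lambda p,q:np.degrees(np.arctan2(*(q-p)[1::-1]))
J=ray([[149,221.5],[506,221.5]],77,c,T);print("jaw top edge",J,ang(*J),np.linalg.norm(J[1]-J[0]))
B=ray([[138,11],[517,11]],18,c,T);print("board",B,ang(*B),np.linalg.norm(B[1]-B[0]))
f=lambda r,cc:[270+cc/3.6,40+r/3.6]
P=ray([f(450,88),f(450,330)],81,c,T);Pb=ray([f(430,107),f(430,306)],18,c,T)
S=ray([f(313,88),f(313,333)],18,c,T);S2=ray([f(262,85),f(262,337)],78,c,T)
for n,X in(("pad",P),("padbot",Pb),("stopbot",S),("stoptop",S2)):print(n,X,X.mean(0),np.linalg.norm(X[1]-X[0]))
for n,(i,j,k,z) in {"h":(0,0,0,0)}.items():pass
c,T=ld("pics/block.png")
g=lambda r,cc:[255+cc/3.3,r/3.3]
cs=[]
for n,r1,r2,a,b,z in (("p1",243,293,69,341,70),("p2",363,411,73,338,70),("p3",477,525,76,334,70)):
    X=ray([g(r1,a),g(r1,b),g(r2,a),g(r2,b)],z,c,T);cs.append(X.mean(0));print(n,X.mean(0),np.linalg.norm(X[1]-X[0]),np.linalg.norm(X[2]-X[0]),ang(X[0],X[1]))
W=ray([g(95,40),g(95,370)],113,c,T);print("wedge",W,W.mean(0),np.linalg.norm(W[1]-W[0]),ang(*W))
print(ang(cs[0],cs[2])-90,np.linalg.norm(cs[2]-cs[0]))
c,T=camT("wrist",np.load("pics/press.png.npz"))
yaw=np.radians(ang(*J)+180 if abs(ang(*J))>90 else ang(*J));ey=np.array([-np.sin(yaw),np.cos(yaw)]);ex=np.array([np.cos(yaw),np.sin(yaw)])
for n,X in(("jaw",J),("board",B),("pad",P),("padbot",Pb),("stopbot",S),("stoptop",S2)):print(n,X[:,:2]@ex,X[:,:2]@ey)
E
```

```text
jaw top edge [[694.664 129.624  77.   ]
 [470.075 169.371  77.   ]] 169.9639416849893 228.07915833479342
board [[687.93   -8.711  18.   ]
 [427.805  37.416  18.   ]] 169.94463059140676 264.18329377555426
pad [[596.16  110.565  81.   ]
 [555.94  117.687  81.   ]] [576.05  114.126  81.   ] 40.84509802848443
padbot [[595.714 111.064  18.   ]
 [554.426 118.375  18.   ]] [575.07  114.719  18.   ] 41.9304732074987
stopbot [[595.183  86.985  18.   ]
 [545.314  95.819  18.   ]] [570.249  91.402  18.   ] 50.644674767879174
stoptop [[591.073  80.457  78.   ]
 [549.969  87.74   78.   ]] [570.521  84.099  78.   ] 41.74458446300392
p1 [ 554.781 -244.08    70.   ] 49.57937800526772 8.610593166608453 -164.04419573362114
p2 [ 548.941 -223.999   70.   ] 49.317677077630734 8.61532989767391 -164.04110361790674
p3 [ 543.292 -203.905   70.   ] 48.992259183350185 8.97104830912775 -164.0380433818116
wedge [[ 583.526 -255.662  113.   ]
 [ 536.435 -269.123  113.   ]] [ 559.98  -262.393  113.   ] 48.97708791188184 -164.04783851497723
15.958622693739485 41.78619126208853
jaw [661.445 433.366] [248.698 248.698]
board [678.921 414.738] [111.307 111.396]
pad [567.769 526.924] [212.765 212.769]
padbot [567.243 525.313] [213.178 213.182]
stopbot [570.917 520.272] [189.375 189.383]
stoptop [568.008 526.263] [182.231 182.239]
```

Measured geometry:
- The press yaw is -10.05° and the pad face is at about 212.9 along its y.
- The stop is about 24.5 mm from the pad, so G ≈ 27–30 mm and one packer is enough.

I'll take packer_3, the grey plate at crop (205,500), which is farthest from the wedge. The crop confirms it is bare aluminium.

```bash
cat >> h.py <<'E'
yw=np.radians(-10.05); EX=np.array([np.cos(yw),np.sin(yw)]); EY=np.array([-np.sin(yw),np.cos(yw)])
QP=quat(-100.05); QB=quat(-74.04)
def W(u,v,z): return np.r_[u*EX+v*EY,z]     # press-aligned coords -> world
def st():
    s=bot.read_state(); p=s["tcp_pos"]; f=s["contact_force"]
    return s["t"],p[:2]@EX,p[:2]@EY,p[2],f[:2]@EX,f[:2]@EY,f[2],s["width"],s["finger_force"]
def show(m=""): print(m,np.array(st()))
E
python3 - <<'E'
from h import *
p=[543.3,-203.9]
bot.line_to(p+[100],ori=QB); bot.line_to(p+[42],100); show("pre")
bot.move_gripper(45,25); show("grip")
bot.line_to(p+[48],40); show("lift"); bot.line_to(p+[125],150); show("up")
bot.move_ptp(W(547.1,205.9,125),QP); show("over"); snap("pics/over.png")
E
```

```text
pre [   5.383  571.032 -105.823   42.579    0.235    0.21     0.174   87.635
    0.   ]
grip [   6.1    570.638 -105.981   42.057   -0.467    0.482    0.014   48.814
   24.999]
lift [   6.4    570.765 -105.922   48.341    0.399   -0.119   -0.253   49.325
   24.998]
up [   7.067  569.869 -105.85   124.193   -0.082   -0.848    0.309   48.775
   24.998]
over [  8.258 546.92  205.156 124.361  -0.574  -0.804  -0.998  49.047  24.998]
```

```bash
python3 - <<'E'
from h import *
u,v=547.1,205.9
bot.line_to(W(u,v,88),120); show()
z=88
bot.line_to(W(u,v,56),50); show("z56")
for z in (54.5,53.5,52.7,52,51.3):
    bot.line_to(W(u,v,z),25); s=st(); print(z,np.array(s[1:]))
    if s[6]>3: break
for i in range(14):
    v+=.5; bot.line_to(W(u,v,z),15); s=st(); print(round(v,1),np.array(s[1:]))
    if s[5]<-3.: break
E
```

```text
[  8.767 547.333 205.211  88.033   0.173  -0.704   0.948  48.971  24.998]
z56 [  9.558 547.253 205.993  56.054  -0.046   0.265  -0.845  49.239  24.998]
54.5 [547.147 205.946  54.638   1.22    0.003  -1.283  48.899  24.998]
53.5 [547.089 205.874  53.512  -0.164   0.386  -1.1    49.016  24.998]
52.7 [547.054 205.876  52.633   0.255   0.774  -0.696  48.948  24.998]
52 [547.216 205.963  52.088   0.595  -0.29    0.701  48.83   24.999]
51.3 [547.391 206.063  51.947  -2.093   0.468   5.124  48.772  24.997]
206.4 [547.411 206.545  51.979  -1.695  -0.523   5.188  49.194  24.998]
206.9 [547.422 207.035  51.982  -0.949   1.381   5.424  48.898  24.998]
207.4 [547.395 207.496  51.979  -0.866  -0.858   4.463  49.016  24.998]
207.9 [547.388 207.97   51.995  -1.132  -1.514   4.155  49.062  24.999]
208.4 [547.374 208.353  51.961  -0.361  -1.414   5.53   49.225  24.999]
208.9 [547.364 208.801  51.965  -1.337  -1.774   5.3    49.189  24.999]
209.4 [547.378 209.252  51.973  -0.891  -0.954   5.846  49.147  24.999]
209.9 [547.385 209.718  51.982  -1.491  -1.32    5.731  49.249  25.   ]
210.4 [547.363 210.16   51.978  -1.751  -1.423   5.259  49.354  25.   ]
210.9 [547.377 210.625  51.998  -1.504  -2.364   5.251  48.968  25.001]
211.4 [547.32  210.982  51.969  -0.357  -0.936   5.819  49.179  25.001]
211.9 [547.342 211.047  51.99    0.044  -4.462   6.177  48.855  25.003]
```

Packer 3 stands on the board (contact at TCP z = 52). The jaw pad was met near 208 and the joint went firm at 211.0, which gives G of about 27 mm, so one packer is right. I'll release it, check, and fetch the wedge.

```bash
python3 - <<'E'
from h import *
bot.line_to(W(547.3,211.0,51.9),20)
bot.move_gripper(80); show("rel")
bot.line_to(W(547.3,211.0,150),150)
bot.line_to(W(547.3,277-65+35,165),200); bot.pause(.2); snap("pics/placed.png"); show()
im=cv2.imread("pics/placed.png"); cv2.imwrite("pics/plc.png",cv2.resize(im[0:260,150:490],None,fx=2.2,fy=2.2,interpolation=cv2.INTER_CUBIC))
E
```

```text
rel [ 14.8   547.327 211.016  51.929   0.181  -1.077   0.022  79.651   0.   ]
 [ 16.192 546.99  246.39  164.375  -0.067   1.161   0.784  80.128   0.   ]
```

View pics/plc.png

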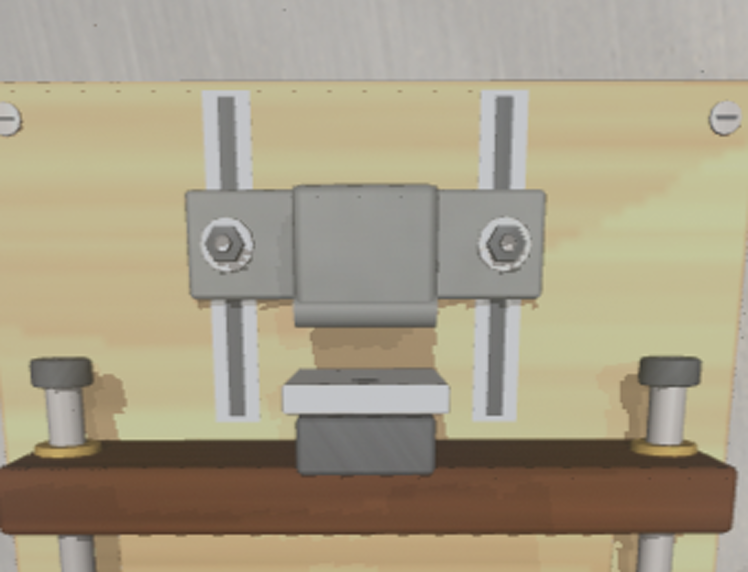

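The packer (285–449, 385–412) stands upright, flat to the pad (297–435) and centred. Next I'll take the wedge from the block.

```bash
python3 - <<'E'
from h import *
p=[564.1,-276.8]
bot.move_ptp(p+[150],QB); bot.move_gripper(80)
bot.line_to(p+[69],100); show("pre")
bot.move_gripper(45,60); show("grip")
bot.line_to(p+[76],40); show("lift"); bot.line_to(p+[165],150); show("up")
bot.move_ptp(W(547.3,189.5,165),QP); bot.pause(.2); show("over")
snap("pics/w.png")
im=bot.camera("scene");cv2.imwrite("pics/sc.png",cv2.resize(im[150:330,180:480,::-1],None,fx=2.6,fy=2.6,interpolation=cv2.INTER_CUBIC))
E
```

```text
pre [  18.933  604.31  -174.196   69.655    0.272    0.212    0.231   80.343
    0.   ]
grip [  19.542  603.814 -174.142   69.188   -1.323   -0.337    1.712   49.314
   59.99 ]
lift [  19.867  603.851 -174.061   76.293    0.215   -0.434   -1.65    49.472
   59.988]
up [  20.608  602.996 -173.903  163.963    0.498   -0.291   -0.703   49.433
   59.987]
over [ 22.183 547.606 188.609 164.88    0.052   0.019  -1.108  49.262  59.988]
```

View pics/sc.png

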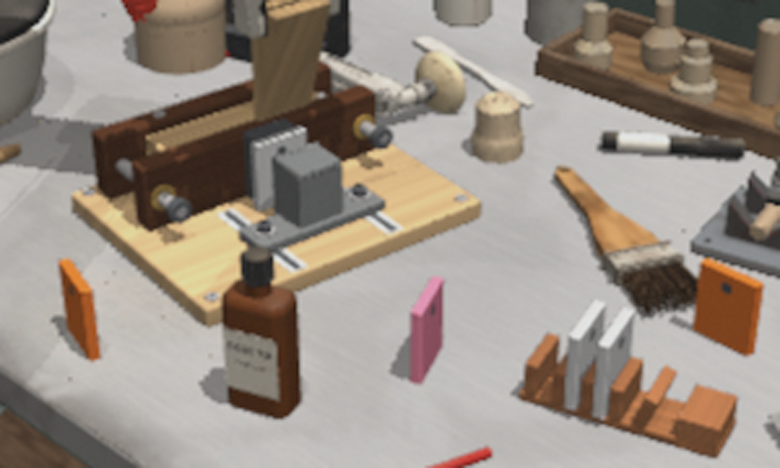

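The wedge is held over the gap with its slope facing the stop. The packer is standing at (270,160) and two packers remain in the block at (600,355). Next I'll lower it with force checks.

```bash
python3 - <<'E'
from h import *
u=547.3; v=189.5; z=145
bot.line_to(W(u,v,z),100); show()
ok=True
while z>114:
    z-=4; bot.line_to(W(u,v,z),50); s=st()
    if s[6]>4 or abs(s[5])>5: ok=False; print("contact",np.array(s)); break
show("in")
if ok:
  for i in range(14):
    v+=.5; bot.line_to(W(u,v,z),15); s=st()
    if s[5]<-4: break
    
  show(f"pushed v={v}")
E
```

```text
[ 22.633 547.048 189.105 144.648  -0.353   0.021  -0.737  49.8    59.988]
contact [ 23.883 547.035 189.27  124.587   0.086  -5.349  -3.019  49.479  59.998]
in [ 23.883 547.035 189.27  124.587   0.086  -5.349  -3.019  49.479  59.998]
```

```bash
python3 - <<'E'
from h import *
bot.pause(.2); show(); bot.pause(.1); show()
for dv in (-.7,-1.4,-2): 
    bot.line_to(W(547.3,189.5+dv,124),20); show(dv)
E
```

```text
[ 24.083 547.048 189.314 124.836   1.182  -5.045  -2.057  49.53   59.999]
 [ 24.183 547.064 189.341 124.86    0.326  -5.597  -1.959  49.888  59.999]
-0.7 [ 24.433 547.481 189.013 124.144  -0.524  -4.279  -1.74   49.705  59.999]
-1.4 [ 24.683 547.549 188.606 124.177  -1.268  -2.189  -1.772  49.626  59.999]
-2 [ 24.933 547.725 188.175 124.308  -0.331   0.234  -1.111  49.256  59.999]
```

```bash
python3 - <<'E'
from h import *
c,T=camT("scene")
# wedge at 'over' pose: TCP v=188.6,z=164.9, tip z~103.9; predicted flat/slope edges in sc.png crop coords
for off in (15,18):
  for sx in (-25,25):
    pts=[W(547.6+sx,188.6+off-d,zz) for d,zz in ((0,103.9),(6,103.9),(0,180),(6+.32*76.1,180))]
    print(off,sx,((proj(pts,c,T)-[180,150])*2.6).round(1).tolist())
cv2.imwrite("pics/sc2.png",cv2.resize(bot.camera("scene")[140:260,220:340,::-1],None,fx=5,fy=5,interpolation=cv2.INTER_CUBIC))
E
```

```text
15 -25 [[253.9, 121.5], [258.0, 124.3], [249.2, 34.4], [270.6, 47.7]]
15 25 [[305.7, 104.1], [309.8, 106.8], [302.6, 18.1], [324.5, 30.9]]
18 -25 [[251.9, 120.1], [256.0, 122.9], [247.1, 33.1], [268.5, 46.3]]
18 25 [[303.6, 102.7], [307.7, 105.4], [300.4, 16.8], [322.3, 29.6]]
```

View pics/sc2.png

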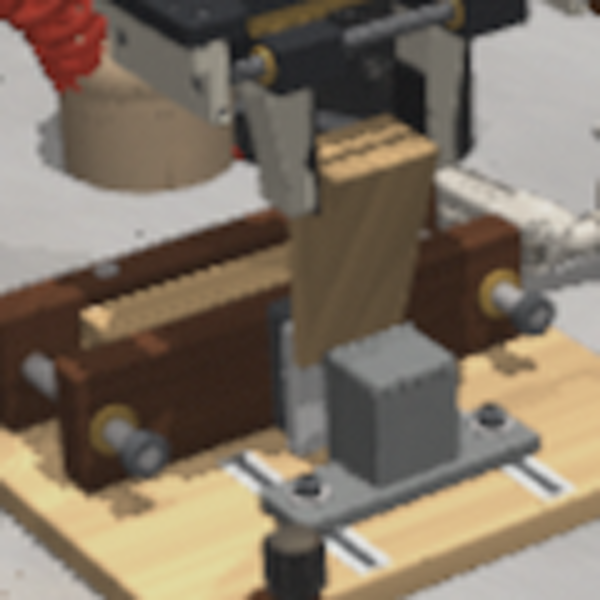

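```bash
python3 - <<'E'
from h import *
u=547.1; v=188.9; z=124
while z>92:
    z-=1.5; bot.line_to(W(u,v,z),25); s=st()
    print(round(z,1),round(v,1),np.array(s[1:]))
    if s[6]>6 or abs(s[5])>12: break
    if s[5]<-5: v-=.4
    elif s[5]>-2: v+=.4
E
```

```text
122.5 188.9 [547.023 188.697 122.348  -0.679  -1.082  -1.09   49.447  59.999]
121.0 189.3 [546.888 188.933 120.686   0.686  -3.342  -0.894  49.684  59.999]
119.5 189.3 [546.954 189.048 119.253   0.965  -4.067  -2.296  49.731  59.998]
118.0 189.3 [546.977 189.128 117.795  -0.244  -4.482  -1.871  49.408  59.998]
116.5 189.3 [547.025 189.186 116.317   1.031  -5.203  -2.08   49.671  59.999]
115.0 188.9 [547.089 189.007 114.852   0.931  -3.847  -1.658  49.641  59.998]
113.5 188.9 [547.107 188.998 113.382   0.932  -3.972  -2.081  49.621  59.999]
112.0 188.9 [547.08  188.965 111.841   0.08   -3.663  -0.865  49.216  59.999]
110.5 188.9 [547.043 188.941 110.345   0.468  -3.711  -1.932  49.259  59.999]
109.0 188.9 [547.045 188.923 108.819   0.596  -2.594  -1.879  49.417  59.999]
107.5 188.9 [547.051 188.945 107.365   0.15   -2.181  -1.897  49.503  59.998]
106.0 188.9 [547.051 188.932 105.852   1.011  -3.912  -1.947  49.233  59.998]
104.5 188.9 [547.077 188.91  104.376  -0.166  -3.629  -1.92   49.545  59.999]
103.0 188.9 [547.434 189.27  103.499  -1.019  -2.217   3.736  49.486  60.003]
101.5 188.9 [547.873 189.626 102.886  -2.029  -0.556   9.555  49.806  60.011]
```

The wedge bites with its tip about 24 mm above the board, well inside the 42 mm limit. I'll keep pushing until it is tight.

```bash
python3 - <<'E'
from h import *
u=547.0; v=189.6; z=101.5
while z>80:
    z-=1.; bot.line_to(W(u,v,z),15); s=st()
    print(round(z,1),round(v,1),np.array(s[1:]))
    if s[6]>40 or abs(s[5])>25: break
bot.pause(.5); show()
print(bot.read_state()["moment"])
im=bot.camera("scene");cv2.imwrite("pics/sc3.png",cv2.resize(im[140:260,220:340,::-1],None,fx=5,fy=5,interpolation=cv2.INTER_CUBIC))
E
```

```text
100.5 189.6 [548.149 190.408 102.25   -1.192  -1.946  10.971  49.573  60.011]
99.5 189.6 [548.476 190.779 101.775  -3.038   0.032  13.687  49.705  60.017]
98.5 189.6 [548.795 191.151 101.298  -4.215  -0.531  16.623  49.351  60.025]
97.5 189.6 [549.138 191.402 100.831  -3.897   1.018  18.905  49.113  60.036]
96.5 189.6 [549.301 191.497 100.557  -5.868   1.151  24.446  49.473  60.061]
95.5 189.6 [549.477 191.556 100.361  -7.428  -0.326  30.867  49.657  60.088]
94.5 189.6 [549.705 191.639 100.143  -8.937  -0.594  36.63   50.031  60.118]
93.5 189.6 [549.94  191.707  99.858 -11.756  -0.606  41.181  49.951  60.153]
 [ 31.233 549.921 191.685  99.861 -11.811   0.244  40.664  49.443  60.153]
[0.447 4.999 0.096]
```

View pics/sc3.png

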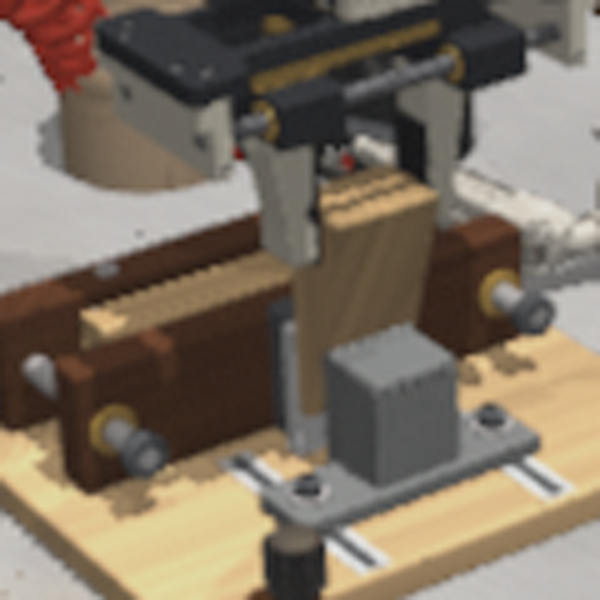

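The wedge is tight at 41 N: tip about 21 mm above the board, flat side flush with the packer. I'll relieve the sideways pull, check it holds, and hand in.

```bash
python3 - <<'E'
from h import *
for u in (546,545,544.3):
    bot.line_to(W(u,189.6,93.5),15); show(u)
bot.pause(.5); show()
s=st()
if s[6]>25: print(bot.close_job())
E
```

```text
546 [ 31.533 549.878 191.769  99.874  -6.707  -1.479  37.769  49.433  60.125]
545 [ 31.783 549.758 191.884  99.854  -3.432  -1.911  34.82   49.503  60.095]
544.3 [ 32.033 549.695 191.918  99.85   -0.582  -3.461  32.523  49.597  60.081]
 [ 32.533 549.69  191.91   99.852  -1.025  -3.282  32.933  49.542  60.081]
the job is handed in; nothing more can be done
None
```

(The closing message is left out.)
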